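Rolling pin out of the half-covered utensil box

TASK

Take the dark wooden slat off the utensil box and lay it squarely on top of its twin on the worktop, so that the two make one neat pile. Then take hold of the slim rolling pin in the box and draw it out slantwise through the opening (red end first; it is longer than the opening), without upsetting the jars, timer or glass standing around. Finish still holding the pin in the gripper, level and at least five centimetres above the top of the box, touching nothing else; do not put it down or let it go.

Things in the scene. Friction and masses are not known exactly. Their poses are not given: they have to be found in the camera images.
- utensil_box: Pale wooden utensil box, fixed, 290 x 150 x 76 mm (x, y, z), lying roughly crosswise, open half to the robot's left; origin at the centre of its underside, x along its length to the open end, z up. Walls 12 mm, floor 5 mm. A fixed cover (underside at z = 70, top at 76 mm, flush with the wall tops) spans x = -133 to -30 mm; end wall at x = 133 to 145 mm.
- opening (a point): Centre of the box's open top: box x = -30 to +133 mm, y = -63 to +63 mm, at z = 76 mm; axes as the box. Inside the box the pin lies on two rests at box x = -60 and +105 mm, each 10 mm long, top at z = 9 mm, with small side stops to z = 15 mm at y = 14 to 22 mm either side.
- slat_loose: Loose dark wooden slat, 184 x 60 x 12 mm (x, y, z), 0.09 kg, flat; it lies lengthwise over the opening of the box, resting on the fixed cover and on the end wall, with its underside at 76 mm. Origin at the centre of its underside, x along its length, z up.
- slat_base: The twin of the loose slat, 184 x 60 x 12 mm, lying flat and loose on the worktop to the left of the box; origin at the centre of its underside, x along its length, z up.
- rolling_pin: Slim rolling pin, pale wood, 24 mm thick, 240 mm long, 0.08 kg; the last 20 mm of each end are painted and taper (red at +x, blue at -x). Origin at its middle on the axis (centre of mass), x along it. It lies level on the rests in the box, along the box's centre line, axis 21 mm above the worktop, up to 8 mm off centre lengthwise, red end under the opening, blue end under the cover.
- pin_red_end (a point): Tip of the pin's red end, on the axis, 120 mm from its middle.
- pin_blue_end (a point): Tip of the pin's blue end, on the axis, 120 mm from its middle.
- jar_red: Spice jar with a red powder and white lid, 42 mm diameter, 100 mm tall, behind the box; origin at the centre of its underside. Bystander.
- jar_green: Spice jar with a green powder and white lid, 42 mm diameter, 100 mm tall, behind the box; origin at the centre of its underside. Bystander.
- kitchen_timer: Round brass and white kitchen timer, 68 mm diameter, 53 mm tall, at the far left of the worktop; origin at the centre of its underside. Bystander.
- glass_1: Drinking glass, 77 mm diameter, 89 mm tall, at the far left, in front of a tall wall corner that the arm must swing clear of; origin at the centre of its underside. Bystander.

How it is judged:
By the outcome, as a careful person would: the job done as asked, in the order asked, and still so for the second after the job is handed in, while the arm keeps its last pose, push and grip.
It also fails if it takes over 54 s, if anything falls off the work surface, if the arm or the gripper's body presses on something with over 40 N, if the wrist force passes 120 N, or if a joint passes its speed limit or range.

ROBOT

A 6-joint arm with a two-finger parallel gripper is mounted at the origin on a cart in front of the work surface, level with it; the furniture and walls round the work are solid. World frame = base frame: x ahead of the robot, y to its left, z up, the work surface at z = 0. Lengths are in mm, angles in rad, forces in N, time in s.
With the tool pointing down it reaches from about 400 to 925 mm from the base axis. Payload 12.5 kg.
Tool frame: the origin (TCP) lies midway between the tips of the shut fingers; the grasp point (between the pads) lies 19 mm behind it; z points along the fingers, y is the line along which they close (so a half turn about z gives the same grasp; the last joint's range is limited). The gripper opens to 95 mm and grips with 3 to 60 N. Pads are 20 mm wide; open, the fingers measure 119 mm over their backs; the gripper's body (75 mm by 180 mm) begins 59 mm behind the grasp point.
Start: joints at [1.177, 0.491, 1.559, -0, 1.092, -0.106], TCP at [177.385, 599.317, 214.661] pointing down, gripper open.
Joint ranges: [-3.1, 3.1], [-0.84, 2.19], [0.05, 2.79], [-1.13, 4.28], [0.06, 2.93], [-2.69, 2.69]. Speed limits (rad/s): [2.22, 2.22, 2.79, 3.14, 3.14, 3.14].

INTERFACE

Orientations are given as [roll, pitch, yaw] about the fixed x, y, z axes, in that order (R = Rz(yaw) Ry(pitch) Rx(roll)).
In Python, from cell import * gives the robot as it stands. The module is installed in compiled form; this text tells all that it offers.
- The arm moves only by the tool arm_command, never from a script. Its arguments are lists of equal length, an entry for each row: "delta_pos": the shift along the world's x, y, z in units of 250 mm (1.0 is 250 mm), a list of three; "delta_rot": the turn, a rotation vector about the world's x, y, z in units of 90 degrees (1.0 is 90 degrees), a list of three; "claw": the closure, from 0 (fully open) to 1 (shut). In form: {"delta_pos": [[tx, ty, tz], ...], "delta_rot": [[wx, wy, wz], ...], "claw": [claw, ...]}. A call has exactly 5 rows; each row is the pose to reach, as a shift and turn from the pose commanded when the call began; what a row does not reach only later rows make up. A row lasts 1/12 s, in which the tool goes at most 41.7 mm and 7.16 degrees, less where a joint would pass 70% of its speed; a pose out of reach is approached as far as the arm can. A call with a number of a shift or a turn outside -1 to 1 is refused whole. A call with a gripper value outside its range is refused whole. The fingers move at their own pace and stop on an object; the grip force is fixed at half the most. Time passes only in rows, so rows that repeat a pose let the fingers close, or fill a call up. It gives the time, the measured TCP pose, the force, the opening and the grip force at its end, in the units of the state.
- state(): the state, without advancing time (a new reading comes with each control period).
- read_camera(name): name is "side" or "top"; returns the picture (400x640x3 uint8, red, green, blue); there is no depth.
- calibration(name): a dict with "camera_matrix" (3x3 intrinsics, pixels), "T" (4x4, takes a point from camera to world coordinates). Camera axes: x right, y down, z forward; pixel columns grow to the right and rows downward; lengths in mm; the calibration is good to about 2 mm. A picture is of the moment at which its call begins. calibration takes no time and is no camera call.
- job_done(): hands the job in; it is judged then, once.
The state is a dict: "t": time; "joints": joint angles; "qvel": joint speeds; "tau": joint torques, N m; "eef_pos": TCP position; "tcp_rot": TCP orientation; "ft_force": force on the tool from outside, world axes, zero at the start; "moment": the same for the moment, N m; "opening": opening from 0.0 (shut) to 1.0 (fully open); "grip_force": force on a finger pad.
Only numpy, scipy, OpenCV 4.12 (cv2) and the standard library are available. Lean on these libraries where they do the work, as an engineer would, in place of code of your own. Each camera call takes 0.05 s, during which the arm holds its last target. There are 200 camera calls.

## Working session

There is one attempt and no reset: what is moved stays moved. The work goes in short steps, Python scripts to look and compute and a tool call to move; the robot and the scene stay as the last step left them, time stands still between calls to the robot, and variables do not carry over. Pictures are saved under pics/ and viewed, at most 10 in all, crops included, and the job is handed in when it is done.

Besides the shell and the picture viewer there is one more tool, called after ">>>" in YAML: its name, and indented under it one key for each argument. arm_command: Moves the arm, as the interface text tells. Shifts and turns lie within -1 to 1; 1 stands for 250 mm of shift or 90 degrees of turn. Its arguments: {"type":"object","properties":{"delta_pos":{"type":"array"},"delta_rot":{"type":"array"},"claw":{"type":"array"}},"required":["delta_pos","delta_rot","claw"]}

```bash
mkdir -p pics
python3 - <<'E'
from cell import *
import cv2
for n in("top","side"):
    cv2.imwrite(f"pics/{n}0.png",read_camera(n)[:,:,::-1])
    c=calibration(n);print(n,c["camera_matrix"],c["T"])
print(state())
E
```

```text
top [[408.48840735   0.         318.14950351]
 [  0.         408.48840735 201.45009588]
 [  0.           0.           1.        ]] [[-7.06792111e-03 -9.96564804e-01  8.25144600e-02  4.45186605e+02]
 [-9.99851957e-01  5.74841006e-03 -1.62179041e-02  3.25879228e+01]
 [ 1.56878655e-02 -8.26168711e-02 -9.96457899e-01  1.26364626e+03]
 [ 0.00000000e+00  0.00000000e+00  0.00000000e+00  1.00000000e+00]]
side [[365.56984692   0.         318.36459311]
 [  0.         365.56984692 196.30898481]
 [  0.           0.           1.        ]] [[ 8.17669635e-01 -2.00321152e-01  5.39710852e-01 -5.43699669e+01]
 [-5.75081526e-01 -3.27235858e-01  7.49798594e-01 -8.55752928e+02]
 [ 2.64122255e-02 -9.23465283e-01 -3.82771819e-01  5.05516349e+02]
 [ 0.00000000e+00  0.00000000e+00  0.00000000e+00  1.00000000e+00]]
{'t': 0.1, 'joints': array([ 1.17737341e+00,  4.91460410e-01,  1.55936501e+00, -1.41108405e-05,
        1.09173755e+00, -1.05629185e-01]), 'qvel': array([ 0.00123894, -0.0008645 , -0.00191369, -0.00028807, -0.0007545 ,
        0.00084142]), 'tau': array([ 2.86068920e-03, -6.13622260e+01, -2.58601785e+01,  6.94129919e-02,
        4.70552640e-02, -5.37985682e-05]), 'eef_pos': array([177.3147439 , 599.09653605, 214.1524355 ]), 'tcp_rot': array([-3.14062642e+00, -8.98574936e-05,  2.85380538e+00]), 'ft_force': array([ 0.30812328, -0.54369831, -0.38043339]), 'moment': array([-0.05931133,  0.02143923, -0.02529317]), 'grip_force': 0.0, 'opening': 0.9993987952135247}
```

View pics/top0.png

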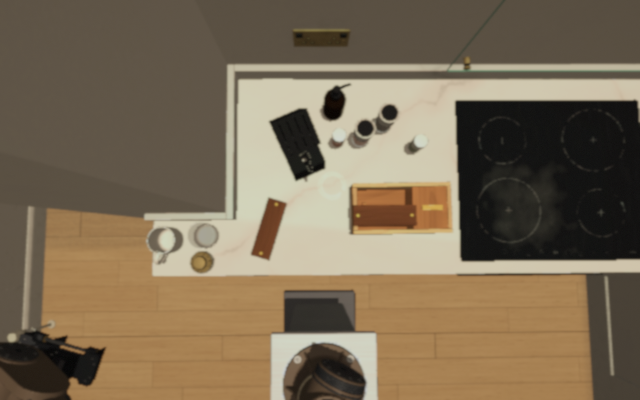

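View pics/side0.png

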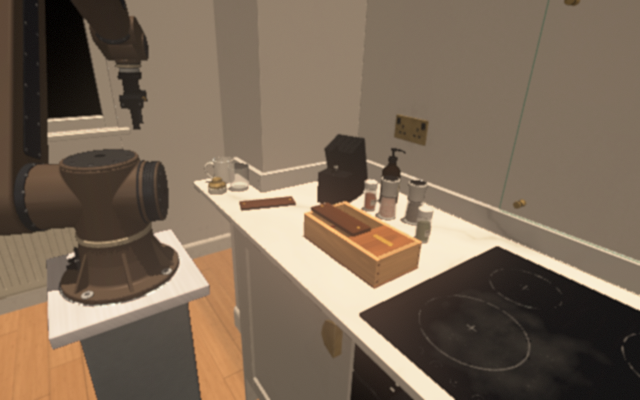

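The top view shows the box at about (350–452, 182–235) with the loose slat on it at (352–417, 205–227). The twin is at (252–286, 198–260), the glass near (204,235) and the timer near (202,262). The jars are at (338,138) and (418,144), and the wall corner at (233,217). The side view agrees.

```bash
cat > h.py <<'E'
from cell import *
import numpy as np, cv2
def ray(n,uv,z):
    c=calibration(n);K=c["camera_matrix"];T=c["T"]
    uv=np.atleast_2d(np.asarray(uv,float))
    d=np.c_[uv,np.ones(len(uv))]@np.linalg.inv(K).T@T[:3,:3].T
    o=T[:3,3];return o+d*((z-o[2])/d[:,2])[:,None]
def proj(n,P):
    c=calibration(n);T=np.linalg.inv(c["T"]);P=np.atleast_2d(P)
    q=(P@T[:3,:3].T+T[:3,3])@c["camera_matrix"].T
    return q[:,:2]/q[:,2:]
def boxpts(o,yaw,x,y,z): # local points
    c,s=np.cos(yaw),np.sin(yaw)
    x,y,z=map(np.asarray,(x,y,z))
    return np.c_[o[0]+c*x-s*y,o[1]+s*x+c*y,np.zeros(len(x))+z]
def slat(img,roi,z):
    x0,y0,x1,y1=roi;h=cv2.resize(img[y0:y1,x0:x1],None,fx=8,fy=8,interpolation=cv2.INTER_CUBIC).astype(int)
    m=((h[...,0]-h[...,2]>25)&(h[...,0]<140)&(h[...,1]<80)).astype('uint8')
    m=cv2.morphologyEx(m,cv2.MORPH_CLOSE,np.ones((25,25)));m=cv2.morphologyEx(m,cv2.MORPH_OPEN,np.ones((41,41)))
    cs=max(cv2.findContours(m,0,1)[0],key=cv2.contourArea)[:,0]
    P=ray("top",(cs+.5)/8-.5+[x0,y0],z)[:,:2].astype('float32')
    (c,s,a)=cv2.minAreaRect(P)
    b=cv2.boxPoints((c,s,a));e=[b[1]-b[0],b[2]-b[1]];e=max(e,key=np.linalg.norm)
    return c,s,np.arctan2(e[1],e[0])%np.pi,m
E
python3 - <<'E'
from h import *
im=cv2.imread("pics/top0.png")[:,:,::-1]
a=slat(im,(240,190,300,268),12);b=slat(im,(340,195,428,235),88)
print(a[:3]);print(b[:3])
x=[-145,145,145,-145];print("box approx",ray("top",[[350,184],[350,235],[452,235],[452,182]],76))
cr=cv2.resize(im[172:242,340:460],None,fx=6,fy=6,interpolation=cv2.INTER_CUBIC)
cv2.imwrite("pics/c1.png",cr[:,:,::-1])
for nme,uv,z in(("jg",(418,144),90),("jr",(338,138),90),("timer",(202,262),50),("glass",(204,235),89),("corner",(233,217),0)):print(nme,ray("top",uv,z)[0])
E
```

```text
((467.5587463378906, 165.00970458984375), (51.57414627075195, 174.67176818847656), np.float32(2.8459883))
((513.3284301757812, -174.41851806640625), (186.21334838867188, 96.33257293701172), np.float32(1.565295))
box approx [[ 594.32757761  -80.49177988   76.        ]
 [ 445.32132425  -78.47709537   76.        ]
 [ 443.22183061 -375.98924255   76.        ]
 [ 598.72645064 -381.32195809   76.        ]]
jg [ 709.51840278 -280.17880457   90.        ]
jr [728.15056911 -45.86344639  90.        ]
timer [369.48579905 354.73506506  50.        ]
glass [448.26401805 339.94678101  89.        ]
corner [503.21282267 275.04253256   0.        ]
```

View pics/c1.png

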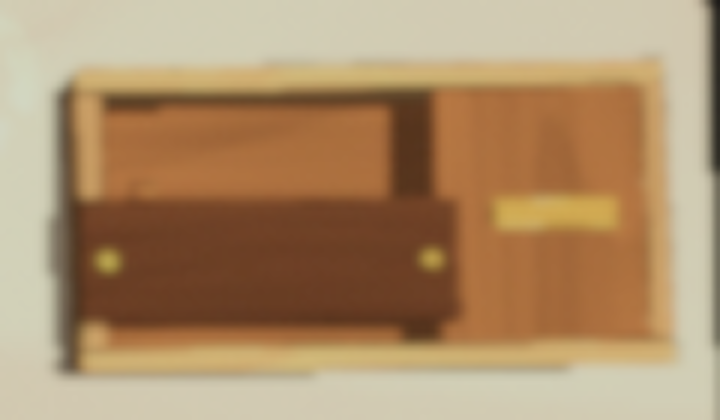

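The crop shows the loose slat's corners at about (78,200), (458,202), (460,322) and (78,325), with brass studs at (108,261) and (432,259). The box rim corners are at (75,68), (662,60), (672,362) and (80,372). I'll refine these with edge fits.

```bash
cat >> h.py <<'E'
from scipy.optimize import minimize
from scipy.ndimage import map_coordinates
def fit(img,n,L,W,z,p0,sgn,ch,d=4.):
    I=cv2.GaussianBlur(img[...,ch].astype(float),(0,0),.7)
    def edge(p,k):
        t=np.linspace(-.9,.9,40);l=L/2+k*d;w=W/2+k*d
        X=np.r_[t*L/2,t*L/2,0*t+l,0*t-l];Y=np.r_[0*t+w,0*t-w,t*W/2,t*W/2]
        uv=proj(n,boxpts(p,p[2]/200,X,Y,z));return map_coordinates(I,[uv[:,1],uv[:,0]],order=1)
    f=lambda p:-np.mean(np.clip(sgn*(edge(p,1)-edge(p,-1)),-10,60))
    r=minimize(f,p0,method="Nelder-Mead",options=dict(initial_simplex=np.array(p0)+np.array([[0,0,0],[6,0,0],[0,6,0],[0,0,6]])))
    return r.x*[1,1,1/200],-r.fun
E
python3 - <<'E'
from h import *
im=cv2.imread("pics/top0.png")[:,:,::-1]
g=lambda c:(np.array(c)+.5)/6-.5+[340,172]
s=ray("top",g([[78,200],[458,202],[460,322],[78,325]]),88);b=ray("top",g([[75,68],[662,60],[672,362],[80,372]]),76)
st=ray("top",g([[108,261],[432,259]]),88)
ang=lambda q:np.arctan2(*(q[0]-q[1]+q[3]-q[2])[[1,0]])
print("slat",s.mean(0),ang(s),np.linalg.norm(s-np.roll(s,1,0),axis=1),"studs",st.mean(0),st[0]-st[1])
print("box",b.mean(0),ang(b),np.linalg.norm(b-np.roll(b,1,0),axis=1))
c=b.mean(0);ss=s.mean(0)
rs=[]
for d in(3,5):
  f1=fit(im,"top",184,60,88,[ss[0],ss[1],ang(s)*200],1,0,d);f2=fit(im,"top",290,150,76,[c[0],c[1],ang(b)*200],1,2,d)
  f3=fit(im,"top",184,60,12,[467,165,2.85*200],1,0,d)
  print(d,f1,f2,f3)
o=im.copy();o=cv2.resize(o[170:275,240:460],None,fx=3.6,fy=3.6,interpolation=cv2.INTER_CUBIC)
for (p,_),L,W,z in((f1,184,60,88),(f2,290,150,76),(f3,184,60,12)):
    q=proj("top",boxpts(p,p[2],[L/2,L/2,-L/2,-L/2],[W/2,-W/2,-W/2,W/2],z))
    cv2.polylines(o,[np.int32((q-[240,170]+.5)*3.6)],True,(0,255,0),1)
cv2.imwrite("pics/c2.png",o[:,:,::-1])
E
```

```text
slat [ 501.39323059 -177.50479147   88.        ] 1.5657775584438198 [ 60.12154746 183.73472755  57.85872391 183.97554521] studs [ 502.41167002 -178.22086789   88.        ] [1.99368423e-02 1.56375064e+02 0.00000000e+00]
box [ 524.75840646 -230.98386171   76.        ] 1.5800284569530523 [148.13632731 288.55509536 147.80782342 288.07944345]
3 (array([ 500.62599105, -164.43939555,    1.5605914 ]), np.float64(31.91964010057534)) (array([ 523.33943604, -223.10654205,    1.58353813]), np.float64(39.40469534348254)) (array([467.47748166, 164.38534469,   2.84158702]), np.float64(54.43540378160418))
5 (array([ 499.92098297, -170.93306774,    1.53409057]), np.float64(43.46034702264065)) (array([ 523.28412629, -226.53385552,    1.58324843]), np.float64(55.38102265103546)) (array([466.98118501, 165.20194481,   2.83879995]), np.float64(59.96781064620693))
```

View pics/c2.png

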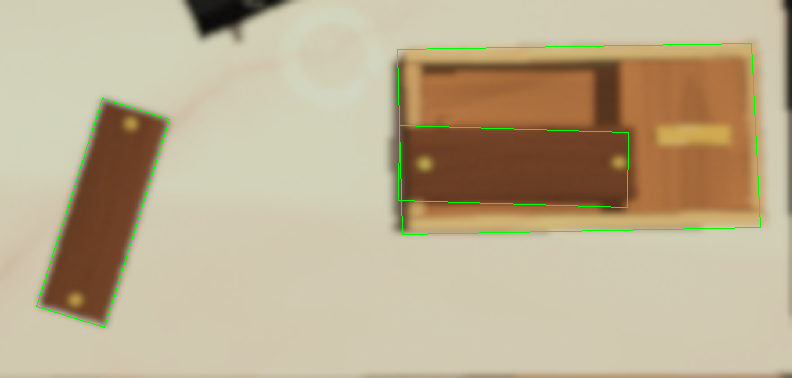

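The base slat fits well at (467,165), yaw 2.84. From the corners and studs, the loose slat is at about (502,-178), yaw 1.567, and the box at about (523.5,-230), yaw 1.583. The auto-fits for those two were biased by shadow. I'll move now, arcing clear of the wall corner.

>>> arm_command:
  delta_pos:
    - [0.064, -0.128, 0]
    - [0.128, -0.256, 0]
    - [0.192, -0.384, 0]
    - [0.256, -0.512, 0]
    - [0.32, -0.64, 0]
  delta_rot:
    - [0, 0, -0.054]
    - [0, 0, -0.108]
    - [0, 0, -0.162]
    - [0, 0, -0.216]
    - [0, 0, -0.27]
  claw: [0, 0, 0, 0, 0]

```text
t: 0.52
eef_pos: [257.6, 437.7, 214.4]
tcp_rot: [-3.141, 0.0, 2.426]
ft_force: [1.3, 0.8, 0.2]
opening: 1.0
grip_force: 0.0
```

>>> arm_command:
  delta_pos:
    - [0.064, -0.128, 0]
    - [0.128, -0.256, 0]
    - [0.192, -0.384, 0]
    - [0.256, -0.512, 0]
    - [0.32, -0.64, 0]
  delta_rot:
    - [0, 0, -0.054]
    - [0, 0, -0.108]
    - [0, 0, -0.162]
    - [0, 0, -0.216]
    - [0, 0, -0.27]
  claw: [0, 0, 0, 0, 0]

```text
t: 0.93
eef_pos: [337.7, 277.7, 214.6]
tcp_rot: [-3.142, 0.0, 2.002]
ft_force: [0.7, 0.5, -0.2]
opening: 0.999
grip_force: 0.0
```

>>> arm_command:
  delta_pos:
    - [0.048, -0.12, 0]
    - [0.096, -0.24, 0]
    - [0.144, -0.36, 0]
    - [0.192, -0.48, 0]
    - [0.24, -0.6, 0]
  delta_rot:
    - [0, 0, -0.056]
    - [0, 0, -0.112]
    - [0, 0, -0.168]
    - [0, 0, -0.224]
    - [0, 0, -0.279]
  claw: [0, 0, 0, 0, 0]

```text
t: 1.35
eef_pos: [397.6, 127.7, 214.7]
tcp_rot: [3.142, 0.0, 1.563]
ft_force: [0.4, 0.8, 0.4]
opening: 0.999
grip_force: 0.0
```

>>> arm_command:
  delta_pos:
    - [0.042, -0.123, -0.03]
    - [0.084, -0.246, -0.06]
    - [0.126, -0.369, -0.09]
    - [0.168, -0.492, -0.12]
    - [0.209, -0.615, -0.15]
  delta_rot:
    - [0, 0, 0]
    - [0, 0, 0]
    - [0, 0, 0]
    - [0, 0, 0]
    - [0, 0, 0]
  claw: [0, 0, 0, 0, 0]

```text
t: 1.77
eef_pos: [449.8, -26.1, 176.7]
tcp_rot: [-3.142, -0.0, 1.567]
ft_force: [0.4, 1.0, -0.3]
opening: 1.002
grip_force: 0.0
```

>>> arm_command:
  delta_pos:
    - [0.05, -0.15, -0.06]
    - [0.1, -0.3, -0.12]
    - [0.15, -0.45, -0.18]
    - [0.209, -0.614, -0.26]
    - [0.209, -0.614, -0.26]
  delta_rot:
    - [0, 0, 0]
    - [0, 0, 0]
    - [0, 0, 0]
    - [0, 0, 0]
    - [0, 0, 0]
  claw: [0, 0, 0, 0.1, 0.1]

```text
t: 2.18
eef_pos: [502.7, -182.3, 109.6]
tcp_rot: [-3.141, -0.0, 1.564]
ft_force: [-1.2, -0.2, 0.1]
opening: 0.921
grip_force: 0.0
```

Run:
```python
from h import *
s=state();print(s["eef_pos"],s["tcp_rot"],s["opening"],s["joints"])
cv2.imwrite("pics/s1.png",cv2.resize(read_camera("side")[120:300,230:450],None,fx=3.5,fy=3.5,interpolation=cv2.INTER_CUBIC)[:,:,::-1])
```

```text
[ 502.65543399 -182.34068545  109.55054055] [-3.14052971e+00 -1.20866566e-04  1.56433881e+00] 0.9212574000308306 [-4.71362824e-01  5.01310799e-01  1.88938584e+00 -5.39538062e-04
  7.51900407e-01 -4.64511114e-01]
```

View pics/s1.png

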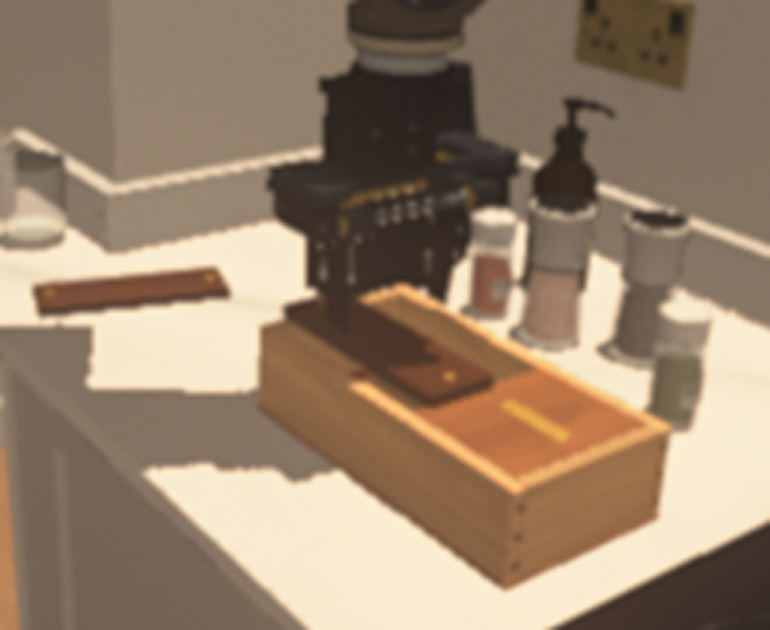

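The side crop shows the gripper straddling the loose slat. The near finger is at about (340,310), over the slat's edge and clear of the jars.

>>> arm_command:
  delta_pos:
    - [0, 0, -0.03]
    - [0, 0, -0.06]
    - [0, 0, -0.09]
    - [0, 0, -0.12]
    - [0, 0, -0.12]
  delta_rot:
    - [0, 0, 0]
    - [0, 0, 0]
    - [0, 0, 0]
    - [0, 0, 0]
    - [0, 0, 0]
  claw: [0.1, 0.1, 0.1, 0.1, 0.1]

```text
t: 2.65
eef_pos: [501.3, -176.7, 81.0]
tcp_rot: [-3.14, -0.001, 1.569]
ft_force: [-0.2, 1.0, 0.4]
opening: 0.9
grip_force: 0.0
```

>>> arm_command:
  delta_pos:
    - [0, 0, 0]
    - [0, 0, 0]
    - [0, 0, 0]
    - [0, 0, 0]
    - [0, 0, 0]
  delta_rot:
    - [0, 0, 0]
    - [0, 0, 0]
    - [0, 0, 0]
    - [0, 0, 0]
    - [0, 0, 0]
  claw: [0.2, 0.3, 0.4, 0.6, 1]

```text
t: 3.07
eef_pos: [502.0, -178.0, 82.4]
tcp_rot: [3.141, 0.0, 1.567]
ft_force: [0.7, 0.8, 1.3]
opening: 0.623
grip_force: 30.0
```

>>> arm_command:
  delta_pos:
    - [0, 0, 0]
    - [0, 0, 0]
    - [0, 0, 0]
    - [0, 0, 0]
    - [0, 0, 0]
  delta_rot:
    - [0, 0, 0]
    - [0, 0, 0]
    - [0, 0, 0]
    - [0, 0, 0]
    - [0, 0, 0]
  claw: [1, 1, 1, 1, 1]

```text
t: 3.48
eef_pos: [502.0, -177.9, 82.4]
tcp_rot: [3.141, 0.0, 1.567]
ft_force: [-0.3, 2.2, 5.9]
opening: 0.625
grip_force: 30.0
```

>>> arm_command:
  delta_pos:
    - [0, 0, 0.02]
    - [0, 0, 0.05]
    - [0, 0, 0.1]
    - [0, 0, 0.15]
    - [0, 0, 0.2]
  delta_rot:
    - [0, 0, 0]
    - [0, 0, 0]
    - [0, 0, 0]
    - [0, 0, 0]
    - [0, 0, 0]
  claw: [1, 1, 1, 1, 1]

```text
t: 3.9
eef_pos: [501.7, -177.9, 133.1]
tcp_rot: [-3.141, -0.0, 1.567]
ft_force: [-0.4, 0.3, -1.3]
opening: 0.627
grip_force: 30.0
```

Run:
```python
from h import *
s=state();print(s["eef_pos"],s["tcp_rot"],s["opening"],s["ft_force"])
cv2.imwrite("pics/s2.png",cv2.resize(read_camera("side")[120:300,230:450],None,fx=3.5,fy=3.5,interpolation=cv2.INTER_CUBIC)[:,:,::-1])
```

```text
[ 501.73634646 -177.90765808  133.07119919] [-3.14137942e+00 -9.89120437e-05  1.56724035e+00] 0.6266142961272024 [-0.36218351  0.32085321 -1.28904404]
```

View pics/s2.png

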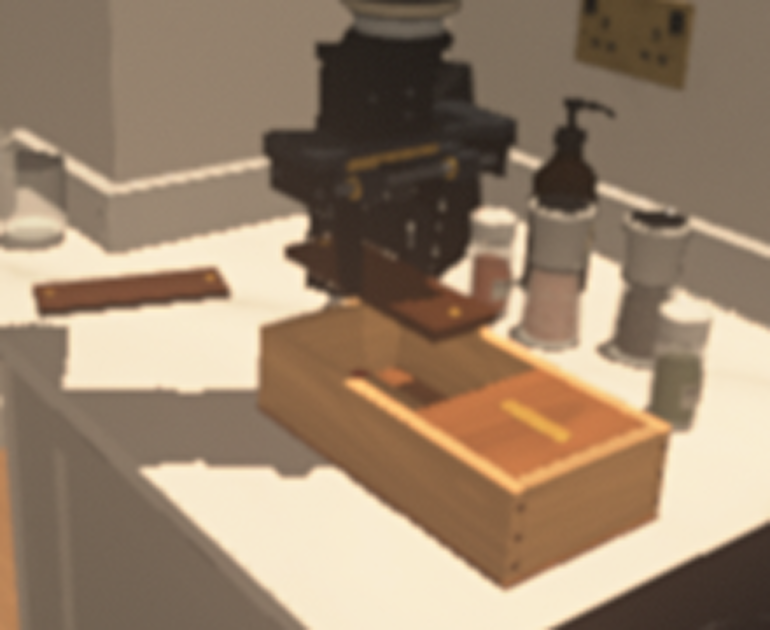

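The slat is lifted level. The red end of the pin shows in the box at about (390,378). Carrying the slat to the twin.

>>> arm_command:
  delta_pos:
    - [-0.01, 0.092, 0]
    - [-0.02, 0.184, 0]
    - [-0.03, 0.276, 0]
    - [-0.04, 0.368, 0]
    - [-0.048, 0.46, 0]
  delta_rot:
    - [0, 0, 0.054]
    - [0, 0, 0.108]
    - [0, 0, 0.162]
    - [0, 0, 0.216]
    - [0, 0, 0.27]
  claw: [1, 1, 1, 1, 1]

```text
t: 4.37
eef_pos: [489.5, -62.0, 132.2]
tcp_rot: [3.142, -0.0, 1.995]
ft_force: [-0.1, 0.1, -1.1]
opening: 0.624
grip_force: 30.0
```

>>> arm_command:
  delta_pos:
    - [-0.01, 0.092, 0]
    - [-0.02, 0.184, 0]
    - [-0.03, 0.276, 0]
    - [-0.04, 0.368, 0]
    - [-0.048, 0.46, 0]
  delta_rot:
    - [0, 0, 0.054]
    - [0, 0, 0.108]
    - [0, 0, 0.162]
    - [0, 0, 0.216]
    - [0, 0, 0.27]
  claw: [1, 1, 1, 1, 1]

```text
t: 4.78
eef_pos: [477.5, 53.1, 132.2]
tcp_rot: [3.142, -0.0, 2.42]
ft_force: [0.3, -0.6, -1.3]
opening: 0.627
grip_force: 30.0
```

>>> arm_command:
  delta_pos:
    - [-0.01, 0.1, 0]
    - [-0.02, 0.2, 0]
    - [-0.03, 0.3, 0]
    - [-0.04, 0.39, 0]
    - [-0.044, 0.452, 0]
  delta_rot:
    - [0, 0, 0.06]
    - [0, 0, 0.12]
    - [0, 0, 0.18]
    - [0, 0, 0.23]
    - [0, 0, 0.27]
  claw: [1, 1, 1, 1, 1]

```text
t: 5.2
eef_pos: [466.3, 166.8, 132.2]
tcp_rot: [3.141, -0.0, 2.845]
ft_force: [-0.3, -0.6, 0.1]
opening: 0.627
grip_force: 30.0
```

>>> arm_command:
  delta_pos:
    - [0, 0, -0.08]
    - [0, 0, -0.16]
    - [0, 0, -0.24]
    - [0, 0, -0.3]
    - [0, 0, -0.352]
  delta_rot:
    - [0, 0, 0]
    - [0, 0, 0]
    - [0, 0, 0]
    - [0, 0, 0]
    - [0, 0, 0]
  claw: [1, 1, 1, 1, 1]

```text
t: 5.62
eef_pos: [466.6, 165.0, 43.1]
tcp_rot: [-3.141, -0.001, 2.84]
ft_force: [0.5, 1.4, -1.7]
opening: 0.624
grip_force: 30.0
```

Run:
```python
from h import *
s=state();print(s["eef_pos"],s["tcp_rot"],s["opening"],s["ft_force"])
a=read_camera("side")[140:260,190:340];b=read_camera("top")[175:275,235:335]
f=lambda i:cv2.resize(i,(400*i.shape[1]//i.shape[0],400),interpolation=cv2.INTER_CUBIC)
o=np.hstack([f(a),f(b)]);print(o.shape);o=cv2.resize(o,None,fx=.88,fy=.88)
cv2.imwrite("pics/s3.png",o[:,:,::-1])
```

```text
[466.57231934 165.0404328   43.0567773 ] [-3.14126446e+00 -7.07394225e-04  2.83974053e+00] 0.6241335072838384 [ 0.51222569  1.42112596 -1.66644241]
(400, 900, 3)
```

View pics/s3.png

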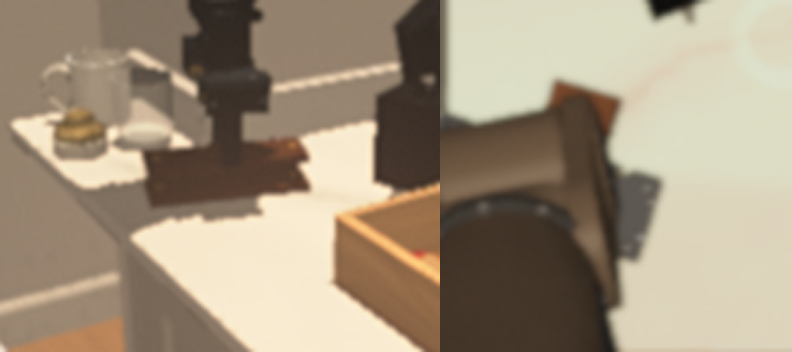

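The twin lies directly below the held slat, with their ends lined up in the side view (upper right end at (305,140), lower at (308,188)). Lowering the slat and releasing it.

>>> arm_command:
  delta_pos:
    - [0, 0, -0.04]
    - [0, 0, -0.075]
    - [0, 0, -0.09]
    - [0, 0, -0.098]
    - [0, 0, -0.102]
  delta_rot:
    - [0, 0, 0]
    - [0, 0, 0]
    - [0, 0, 0]
    - [0, 0, 0]
    - [0, 0, 0]
  claw: [1, 1, 1, 1, 1]

```text
t: 6.13
eef_pos: [466.8, 165.0, 18.6]
tcp_rot: [-3.142, -0.0, 2.84]
ft_force: [-3.3, -2.3, 13.7]
opening: 0.629
grip_force: 30.0
```

>>> arm_command:
  delta_pos:
    - [0, 0, 0]
    - [0, 0, 0]
    - [0, 0, -0.002]
    - [0, 0, -0.002]
    - [0, 0, -0.002]
  delta_rot:
    - [0, 0, 0]
    - [0, 0, 0]
    - [0, 0, 0]
    - [0, 0, 0]
    - [0, 0, 0]
  claw: [1, 1, 1, 1, 1]

```text
t: 6.55
eef_pos: [467.1, 165.1, 18.6]
tcp_rot: [3.141, 0.001, 2.84]
ft_force: [-1.1, -0.3, 5.4]
opening: 0.626
grip_force: 30.0
```

>>> arm_command:
  delta_pos:
    - [0, 0, 0]
    - [0, 0, 0]
    - [0, 0, 0]
    - [0, 0, 0]
    - [0, 0, 0]
  delta_rot:
    - [0, 0, 0]
    - [0, 0, 0]
    - [0, 0, 0]
    - [0, 0, 0]
    - [0, 0, 0]
  claw: [0.35, 0.3, 0.25, 0.2, 0.15]

```text
t: 6.97
eef_pos: [466.9, 165.1, 18.1]
tcp_rot: [3.142, -0.0, 2.84]
ft_force: [0.1, -0.3, -0.2]
opening: 0.817
grip_force: 0.0
```

>>> arm_command:
  delta_pos:
    - [0, 0, 0.03]
    - [0, 0, 0.1]
    - [0, 0, 0.2]
    - [0, 0, 0.3]
    - [0, 0, 0.44]
  delta_rot:
    - [0, 0, 0]
    - [0, 0, 0]
    - [0, 0, 0]
    - [0, 0, 0]
    - [0, 0, 0]
  claw: [0.15, 0.15, 0.15, 0.15, 0.15]

```text
t: 7.38
eef_pos: [466.0, 164.8, 128.6]
tcp_rot: [-3.14, -0.002, 2.84]
ft_force: [0.3, -0.1, 0.2]
opening: 0.847
grip_force: 0.0
```

>>> arm_command:
  delta_pos:
    - [0.01, -0.12, 0.02]
    - [0.02, -0.24, 0.04]
    - [0.03, -0.36, 0.06]
    - [0.04, -0.48, 0.08]
    - [0.05, -0.6, 0.1]
  delta_rot:
    - [0, 0, -0.054]
    - [0, 0, -0.108]
    - [0, 0, -0.162]
    - [0, 0, -0.216]
    - [0, 0, -0.27]
  claw: [0.2, 0.3, 0.4, 0.45, 0.45]

```text
t: 7.8
eef_pos: [479.2, 13.7, 154.1]
tcp_rot: [3.141, 0.0, 2.412]
ft_force: [0.7, 0.5, -0.3]
opening: 0.583
grip_force: 0.0
```

Run:
```python
from h import *
s=state();print(s["eef_pos"],s["tcp_rot"],s["opening"],s["ft_force"],s["joints"])
im=read_camera("top");si=read_camera("side")
for d in(3,5):print(fit(im,"top",184,60,24,[467,165,2.84*200],1,0,d))
f=lambda i,w:cv2.resize(i,(w,400),interpolation=cv2.INTER_CUBIC)
o=np.hstack([f(im[185:275,235:305],311),f(im[180:240,345:415],466)])
cv2.imwrite("pics/c4.png",o[:,:,::-1]);cv2.imwrite("pics/top4.png",im[:,:,::-1]);cv2.imwrite("pics/side4.png",si[:,:,::-1])
```

```text
[479.18912073  13.7482532  154.09663313] [3.14116921e+00 4.80399431e-04 2.41169014e+00] 0.5829498490074966 [ 0.72299696  0.52540738 -0.3425164 ] [-1.09258581e-01  3.67923442e-01  1.97746198e+00  9.11295257e-05
  7.95570169e-01 -9.50216256e-01]
(array([466.57586511, 163.56594328,   2.83911797]), np.float64(52.9422935633861))
(array([464.96665594, 164.23515956,   2.83963371]), np.float64(57.19124250307332))
```

View pics/c4.png

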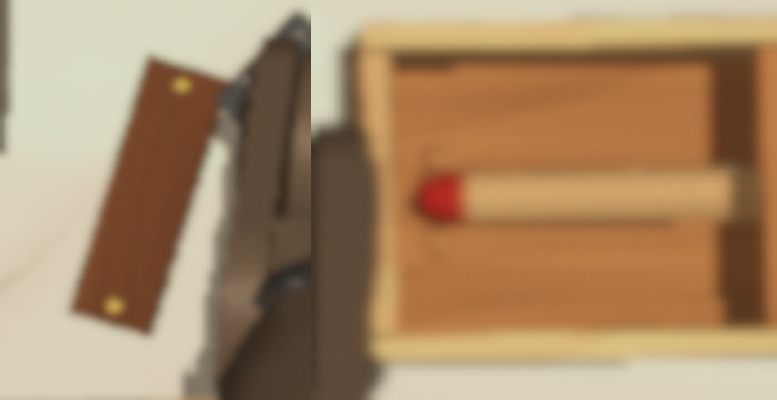

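The left crop shows a single clean slat outline, so the pile is neat to within about 2 mm. The right crop shows the pin along the box, with its red tip at (416,197) and its body running to (730,195) under the cover edge.

Run:
```python
from h import *
g=lambda x,y:[(x-311+.5)/6.657-.5+345,(y+.5)/6.667-.5+180]
print(ray("top",[g(416,197),g(463,197),g(730,195)],21))
print("pin edges at z21",ray("top",[g(600,171),g(600,221)],21))
print("box inner: left wall top edges / front/back inner",ray("top",[g(360,25),g(392,50),g(397,330),g(762,45),g(768,325),g(375,357)],76))
```

```text
[[ 523.83674128 -116.31997535   21.        ]
 [ 523.70575604 -137.91868178   21.        ]
 [ 523.87948919 -260.86437148   21.        ]]
pin edges at z21 [[ 535.27311478 -201.19753411   21.        ]
 [ 512.30996196 -200.70985863   21.        ]]
box inner: left wall top edges / front/back inner [[ 596.29228237  -86.20278038   76.        ]
 [ 585.15363226 -100.15642391   76.        ]
 [ 462.33290728 -100.51401452   76.        ]
 [ 586.51839083 -263.71573305   76.        ]
 [ 463.40181549 -263.12629988   76.        ]
 [ 450.66785345  -90.72790877   76.        ]]
```

>>> arm_command:
  delta_pos:
    - [0.018, -0.094, -0.008]
    - [0.036, -0.188, -0.016]
    - [0.054, -0.282, -0.024]
    - [0.072, -0.376, -0.032]
    - [0.089, -0.47, -0.04]
  delta_rot:
    - [0, 0, -0.054]
    - [0, 0, -0.108]
    - [0, 0, -0.162]
    - [0, 0, -0.216]
    - [0, 0, -0.2675]
  claw: [0.45, 0.45, 0.45, 0.45, 0.45]

```text
t: 8.32
eef_pos: [501.7, -102.8, 143.3]
tcp_rot: [3.142, -0.0, 1.993]
ft_force: [0.6, -0.6, -0.4]
opening: 0.551
grip_force: 0.0
```

>>> arm_command:
  delta_pos:
    - [0.02, -0.11, -0.01]
    - [0.04, -0.22, -0.02]
    - [0.065, -0.34, -0.03]
    - [0.08, -0.42, -0.035]
    - [0.089, -0.47, -0.04]
  delta_rot:
    - [0, 0, -0.06]
    - [0, 0, -0.12]
    - [0, 0, -0.18]
    - [0, 0, -0.23]
    - [0, 0, -0.2675]
  claw: [0.45, 0.45, 0.45, 0.45, 0.45]

```text
t: 8.73
eef_pos: [524.3, -221.4, 133.2]
tcp_rot: [3.141, 0.0, 1.571]
ft_force: [0.4, 0.6, 0.5]
opening: 0.551
grip_force: 0.0
```

>>> arm_command:
  delta_pos:
    - [0, 0, -0.06]
    - [0, 0, -0.12]
    - [0, 0, -0.18]
    - [0, 0, -0.24]
    - [0, 0, -0.292]
  delta_rot:
    - [0, 0, 0]
    - [0, 0, 0]
    - [0, 0, 0]
    - [0, 0, 0]
    - [0, 0, 0]
  claw: [0.45, 0.45, 0.45, 0.45, 0.45]

```text
t: 9.15
eef_pos: [523.8, -219.1, 59.5]
tcp_rot: [-3.141, -0.0, 1.577]
ft_force: [0.8, -0.5, 0.2]
opening: 0.548
grip_force: 0.0
```

Run:
```python
from h import *
s=state();print(s["eef_pos"],s["tcp_rot"],s["opening"],s["ft_force"],s["joints"])
cv2.imwrite("pics/s5.png",cv2.resize(read_camera("side")[120:300,270:450],None,fx=3.3,fy=3.3,interpolation=cv2.INTER_CUBIC)[:,:,::-1])
```

```text
[ 523.83887712 -219.06075188   59.47216095] [-3.14112696e+00 -4.10210288e-04  1.57665415e+00] 0.5476358563213259 [ 0.84690972 -0.46732082  0.16994668] [-5.12467913e-01  6.12512084e-01  1.84377593e+00  1.98316830e-04
  6.85912404e-01 -5.18479337e-01]
```

View pics/s5.png

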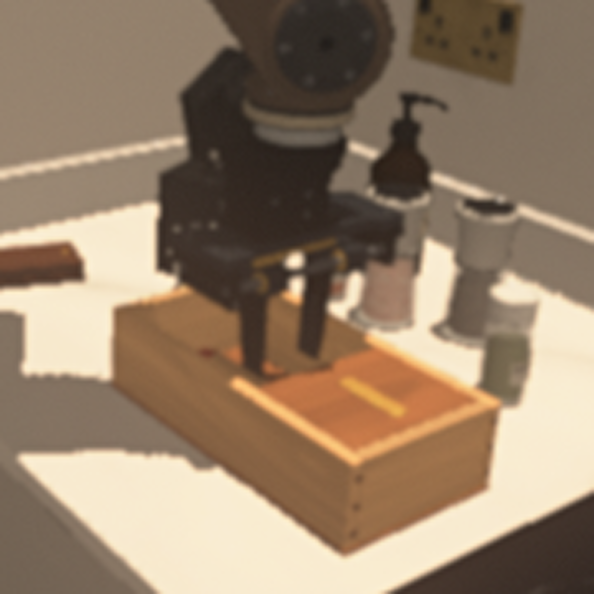

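The side crop shows the fingers inside the opening, straddling the pin at about (255,360) and (312,345), clear of the walls.

>>> arm_command:
  delta_pos:
    - [0, 0, -0.05]
    - [0, 0, -0.1]
    - [0, 0, -0.15]
    - [0, 0, -0.185]
    - [0, 0, -0.2]
  delta_rot:
    - [0, 0, 0]
    - [0, 0, 0]
    - [0, 0, 0]
    - [0, 0, 0]
    - [0, 0, 0]
  claw: [0.45, 0.45, 0.45, 0.45, 0.45]

```text
t: 9.62
eef_pos: [523.7, -219.3, 9.5]
tcp_rot: [-3.141, -0.001, 1.576]
ft_force: [-0.0, 0.5, 0.0]
opening: 0.551
grip_force: 0.0
```

>>> arm_command:
  delta_pos:
    - [0, 0, 0]
    - [0, 0, 0]
    - [0, 0, 0]
    - [0, 0, 0]
    - [0, 0, 0]
  delta_rot:
    - [0, 0, 0]
    - [0, 0, 0]
    - [0, 0, 0]
    - [0, 0, 0]
    - [0, 0, 0]
  claw: [0.5, 0.6, 0.7, 0.8, 1]

```text
t: 10.03
eef_pos: [524.1, -220.0, 10.7]
tcp_rot: [3.141, 0.0, 1.575]
ft_force: [0.7, -0.3, 0.2]
opening: 0.277
grip_force: 0.0
```

>>> arm_command:
  delta_pos:
    - [0, 0, 0]
    - [0, 0, 0]
    - [0, 0, 0]
    - [0, 0, 0]
    - [0, 0, 0]
  delta_rot:
    - [0, 0, 0]
    - [0, 0, 0]
    - [0, 0, 0]
    - [0, 0, 0]
    - [0, 0, 0]
  claw: [1, 1, 1, 1, 1]

```text
t: 10.45
eef_pos: [524.0, -220.0, 10.4]
tcp_rot: [3.141, 0.0, 1.575]
ft_force: [0.1, 1.0, 4.8]
opening: 0.245
grip_force: 30.0
```

The grip is firm (opening about 23 mm, 30 N). I'll lift level by 22 mm, then tilt the red end up 16° while rising.

>>> arm_command:
  delta_pos:
    - [0, 0, 0.01]
    - [0, 0, 0.03]
    - [0, 0, 0.05]
    - [0, 0, 0.07]
    - [0, 0, 0.088]
  delta_rot:
    - [0, 0, 0]
    - [0, 0, 0]
    - [0, 0, 0]
    - [0, 0, 0]
    - [0, 0, 0]
  claw: [1, 1, 1, 1, 1]

```text
t: 10.87
eef_pos: [523.9, -219.9, 32.8]
tcp_rot: [3.141, 0.0, 1.575]
ft_force: [0.5, 0.1, -1.2]
opening: 0.249
grip_force: 30.0
```

>>> arm_command:
  delta_pos:
    - [0, 0, 0.015]
    - [0, 0, 0.03]
    - [0, 0, 0.045]
    - [0, 0, 0.06]
    - [0, 0, 0.073]
  delta_rot:
    - [0.036, 0, 0]
    - [0.072, 0, 0]
    - [0.108, 0, 0]
    - [0.144, 0, 0]
    - [0.178, 0, 0]
  claw: [1, 1, 1, 1, 1]

```text
t: 11.28
eef_pos: [524.1, -220.1, 51.3]
tcp_rot: [3.139, -0.282, 1.576]
ft_force: [0.8, -0.6, -0.7]
opening: 0.247
grip_force: 30.0
```

```bash
cat >> h.py <<'E'
def blob(n,im,col,roi):
    x0,y0,x1,y1=roi;h=im[y0:y1,x0:x1].astype(int);r,g,b=h[...,0],h[...,1],h[...,2]
    m=(r-np.maximum(g,b)>70)&(g<80)&(b<80) if col=="red" else (b-r>25)
    v,u=np.nonzero(m);return (u.mean()+x0,v.mean()+y0,len(u)) if len(u) else None
def tri(ua,ub):
    Ps=[]
    for n in("top","side"):
        c=calibration(n);Ps.append(c["camera_matrix"]@np.linalg.inv(c["T"])[:3])
    X=cv2.triangulatePoints(Ps[0],Ps[1],np.array(ua[:2],float).reshape(2,1),np.array(ub[:2],float).reshape(2,1));return (X[:3]/X[3]).ravel()
E
cat > ends.py <<'E'
from h import *
import sys
s=state();print(s["eef_pos"],s["tcp_rot"],s["opening"],s["ft_force"],s["moment"])
t=read_camera("top");d=read_camera("side")
cv2.imwrite("pics/tl.png",t[:,:,::-1]);cv2.imwrite("pics/sl.png",d[:,:,::-1])
for c in("red","blue"):
    a=blob("top",t,c,(330,170,455,240));b=blob("side",d,c,(280,100,430,290));print(c,a,b)
    if a and b:print(tri(a,b))
E
python3 ends.py
```

```text
[ 524.14776077 -220.05288501   51.29889539] [ 3.13889065 -0.28212606  1.57592158] 0.2469271522080725 [ 0.80669513 -0.60302867 -0.72541676] [-0.2959235   0.03776225  0.00315653]
red (np.float64(371.5), np.float64(205.5), 4) None
blue None None
```

```bash
sed -i 's/m=(r-np.maximum(g,b)>70)&(g<80)&(b<80)/m=(r>2.3*g)\&(r>2.3*b)\&(r>50)/' h.py
python3 - <<'E'
from h import *
t=cv2.imread("pics/tl.png")[:,:,::-1];d=cv2.imread("pics/sl.png")[:,:,::-1]
a=blob("top",t,"red",(330,170,455,240));b=blob("side",d,"red",(280,100,430,290));print(a,b)
if a and b:print(tri(a,b))
print("expected red centre",proj("top",[[523.8,-133,89]]),proj("side",[[523.8,-133,89]]))
E
```

```text
(np.float64(371.5), np.float64(205.5), 4) None
expected red centre [[368.90682127 207.59664818]] [[334.99787587 207.96372105]]
```

>>> arm_command:
  delta_pos:
    - [0, 0.042, 0.012]
    - [0, 0.084, 0.024]
    - [0, 0.126, 0.036]
    - [0, 0.168, 0.048]
    - [0, 0.211, 0.061]
  delta_rot:
    - [0, 0, 0]
    - [0, 0, 0]
    - [0, 0, 0]
    - [0, 0, 0]
    - [0, 0, 0]
  claw: [1, 1, 1, 1, 1]

```text
t: 11.8
eef_pos: [523.9, -165.3, 66.2]
tcp_rot: [3.14, -0.279, 1.577]
ft_force: [-0.2, -0.8, -0.1]
opening: 0.244
grip_force: 30.0
```

```bash
python3 ends.py
python3 - <<'E'
from h import *
print("expected red",proj("top",[[523.8,-81,104]]),proj("side",[[523.8,-81,104]]))
d=cv2.imread("pics/sl.png")
cv2.imwrite("pics/s6.png",cv2.resize(d[140:290,290:430],None,fx=4,fy=4,interpolation=cv2.INTER_CUBIC))
E
```

```text
[ 523.85757033 -165.28734684   66.17798025] [ 3.14017965 -0.279126    1.57659923] 0.24369676752335653 [-0.24156664 -0.77781135 -0.08491251] [-0.26624731  0.04913563  0.01014875]
red (np.float64(351.52777777777777), np.float64(207.77777777777777), 36) None
blue None None
expected red [[351.43003946 207.35000417]] [[324.16296415 196.81187471]]
```

View pics/s6.png

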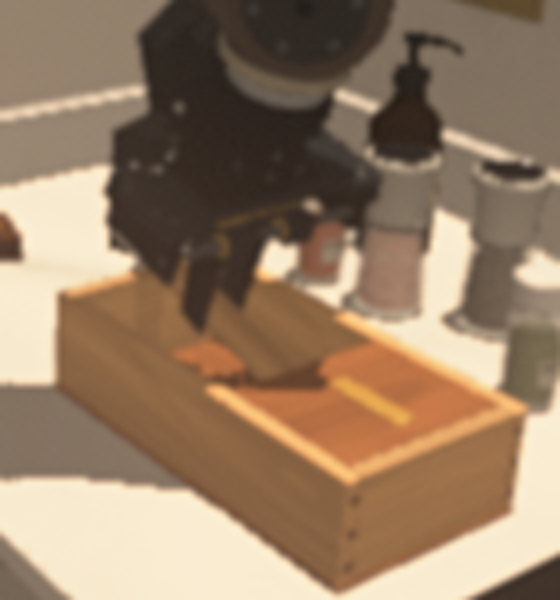

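The crop shows the pin held at a slant between the fingers at about (205,320), going down under the cover at (290,370). The red end's pixel position in the top view matches the prediction, so it hasn't slipped. I'll finish the slide and then lift.

>>> arm_command:
  delta_pos:
    - [0, 0.044, 0.0126]
    - [0, 0.088, 0.0252]
    - [0, 0.132, 0.0378]
    - [0, 0.176, 0.0504]
    - [0, 0.22, 0.063]
  delta_rot:
    - [0, 0, 0]
    - [0, 0, 0]
    - [0, 0, 0]
    - [0, 0, 0]
    - [0, 0, 0]
  claw: [1, 1, 1, 1, 1]

```text
t: 12.32
eef_pos: [523.8, -111.0, 81.7]
tcp_rot: [3.14, -0.28, 1.575]
ft_force: [-0.0, -0.4, -0.3]
opening: 0.243
grip_force: 30.0
```

>>> arm_command:
  delta_pos:
    - [0, 0, 0.04]
    - [0, 0, 0.12]
    - [0, 0, 0.2]
    - [0, 0, 0.28]
    - [0, 0, 0.36]
  delta_rot:
    - [0, 0, 0]
    - [0, 0, 0]
    - [0, 0, 0]
    - [0, 0, 0]
    - [0, 0, 0]
  claw: [1, 1, 1, 1, 1]

```text
t: 12.73
eef_pos: [523.8, -112.2, 173.1]
tcp_rot: [3.14, -0.279, 1.575]
ft_force: [-1.0, -0.4, -0.4]
opening: 0.249
grip_force: 30.0
```

```bash
python3 ends.py;python3 - <<'E'
from h import *
import numpy as np
# expected ends given tcp y,z
y,z=-112,172
g=np.array([524,y-3,z+10.6]);d=np.array([0,.961,.276])
for k in(95,-129):print(g+k*d,proj("top",[g+k*d]),proj("side",[g+k*d]))
E
```

```text
[ 523.82150476 -112.21244599  173.10223362] [ 3.13998797 -0.27912207  1.57548729] 0.24907173580031536 [-1.03550165 -0.43596903 -0.37794571] [-0.2822771   0.04365756  0.03633382]
red (np.float64(335.1388888888889), np.float64(205.38888888888889), 36) None
blue None (np.float64(362.95652173913044), np.float64(197.73913043478262), 23)
[524.    -23.705 208.82 ] [[333.26930221 204.64550833]] [[313.6917362  156.55180381]]
[ 524.    -238.969  146.996] [[410.28890469 205.86743121]] [[361.96174476 201.67619737]]
```

Both ends are where they should be. Levelling now.

>>> arm_command:
  delta_pos:
    - [0, 0, 0.03]
    - [0, 0, 0.06]
    - [0, 0, 0.09]
    - [0, 0, 0.12]
    - [0, 0, 0.14]
  delta_rot:
    - [-0.036, 0, 0]
    - [-0.072, 0, 0]
    - [-0.108, 0, 0]
    - [-0.144, 0, 0]
    - [-0.178, 0, 0]
  claw: [1, 1, 1, 1, 1]

```text
t: 13.25
eef_pos: [523.9, -112.3, 206.8]
tcp_rot: [3.141, 0.003, 1.575]
ft_force: [0.0, -0.1, -1.1]
opening: 0.251
grip_force: 30.0
```

>>> arm_command:
  delta_pos:
    - [0, 0, 0]
    - [0, 0, 0]
    - [0, 0, 0]
    - [0, 0, 0]
    - [0, 0, 0]
  delta_rot:
    - [0, 0, 0]
    - [0, 0, 0]
    - [0, 0, 0]
    - [0, 0, 0]
    - [0, 0, 0]
  claw: [1, 1, 1, 1, 1]

```text
t: 13.67
eef_pos: [523.7, -112.6, 205.9]
tcp_rot: [-3.141, -0.001, 1.574]
ft_force: [0.8, -0.2, -0.7]
opening: 0.247
grip_force: 30.0
```

```bash
python3 ends.py;python3 - <<'E'
from h import *
p=state()["eef_pos"]
for k in(93,-127):
    q=p+[0,k,11];print(q,proj("top",[q]),proj("side",[q]))
# if pin slipped by 3deg
for a in(-3,3):
    r=np.radians(a);q=p+[0,-127*np.cos(r),11-127*np.sin(r)];print(a,proj("side",[q]))
t=cv2.imread("pics/top4.png")[:,:,::-1];n=cv2.imread("pics/tl.png")[:,:,::-1]
print(fit(n,"top",184,60,24,[467,165,568],1,0,3))
E
```

```text
[ 523.71160308 -112.60942029  205.8581175 ] [-3.14078116e+00 -1.04648382e-03  1.57432819e+00] 0.2467412225014489 [ 0.77146235 -0.16250454 -0.65684023] [-0.12781493  0.03549747  0.00904186]
red (np.float64(332.5), np.float64(204.5), 36) None
blue None (np.float64(363.89473684210526), np.float64(173.36842105263156), 38)
[523.78700591 -19.54597442 217.04904033] [[331.82194362 204.49814184]] [[312.87296001 153.43985735]]
[ 523.78700591 -239.54597442  217.04904033] [[417.04331877 203.99759562]] [[364.14033301 175.20002128]]
-3 [[364.2968656  172.57480987]]
3 [[363.88874132 177.76944738]]
(array([466.55203296, 163.54042833,   2.84320542]), np.float64(56.01896144876123))
```

Run:
```python
from h import *
d=cv2.imread("pics/sl.png")[:,:,::-1].astype(int);p=state()["eef_pos"]
for u in(342,346,350,354,358,362,366):
    print(u,[tuple(map(int,x)) for x in d[158:186:2,u]])
for k in(-30,-60,-90,-120,-137):
    print(k,proj("side",[p+[0,k,11],p+[0,k,23],p+[0,k,-1]]).round(1).tolist())
```

```text
342 [(47, 39, 32), (65, 49, 38), (115, 83, 54), (177, 126, 80), (188, 134, 84), (138, 100, 64), (105, 77, 52), (61, 49, 41), (59, 49, 41), (59, 48, 40), (56, 45, 37), (57, 46, 38), (57, 45, 38), (58, 44, 37)]
346 [(47, 40, 33), (47, 37, 31), (151, 107, 68), (231, 167, 103), (221, 157, 97), (183, 131, 83), (132, 96, 62), (107, 80, 56), (69, 55, 46), (57, 46, 39), (55, 43, 36), (55, 43, 36), (56, 44, 36), (57, 44, 36)]
350 [(48, 40, 34), (46, 37, 31), (51, 39, 31), (167, 117, 73), (229, 166, 102), (216, 153, 95), (174, 124, 78), (128, 93, 61), (113, 87, 63), (55, 43, 35), (52, 42, 34), (54, 42, 34), (56, 44, 37), (56, 44, 37)]
354 [(47, 39, 33), (47, 38, 33), (45, 36, 30), (67, 51, 38), (189, 134, 82), (227, 164, 101), (211, 150, 93), (165, 119, 76), (125, 91, 60), (106, 81, 59), (55, 44, 36), (53, 42, 34), (54, 43, 35), (55, 43, 35)]
358 [(45, 37, 31), (48, 39, 33), (48, 39, 32), (45, 37, 31), (84, 62, 42), (212, 150, 92), (228, 163, 100), (192, 139, 92), (124, 94, 72), (100, 77, 61), (77, 63, 53), (53, 42, 35), (54, 43, 35), (55, 43, 35)]
362 [(45, 36, 31), (45, 37, 31), (47, 38, 33), (47, 39, 33), (46, 38, 31), (74, 57, 48), (88, 90, 110), (61, 83, 117), (59, 73, 98), (55, 58, 74), (56, 56, 65), (53, 45, 42), (53, 41, 33), (53, 42, 34)]
366 [(99, 85, 72), (150, 132, 112), (111, 97, 82), (84, 73, 61), (78, 68, 57), (73, 63, 52), (67, 62, 66), (67, 84, 115), (63, 83, 116), (55, 63, 84), (69, 63, 70), (188, 160, 134), (210, 185, 158), (135, 119, 102)]
-30 [[339.4, 164.7], [339.6, 160.3], [339.1, 169.0]]
-60 [[346.6, 167.8], [346.9, 163.3], [346.3, 172.2]]
-90 [[354.2, 171.0], [354.5, 166.4], [353.9, 175.5]]
-120 [[362.2, 174.4], [362.6, 169.7], [361.9, 179.0]]
-137 [[366.9, 176.4], [367.3, 171.6], [366.5, 181.1]]
```

```bash
python3 -c "
from cell import *
print(job_done())"
```

```text
the job is handed in; nothing more can be done
None
```

The job is handed in at about 14 s of the 54 s allowed: the loose slat is piled on its twin to within about 2 mm, and the pin was drawn out red end first and is still in the gripper, level about 14 cm above the box top, with no sign of contact with the box or any bystander.

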